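Hang the torch at the back of the bent key rail

ROBOT

A 6-joint arm with a two-finger parallel gripper is mounted at the origin on the work surface. World frame = base frame: x ahead of the robot, y to its left, z up, the work surface at z = 0. Lengths are in m, angles in degrees, forces in N, time in s.
With the tool pointing down it reaches from about 0.275 to 0.85 m from the base axis. Payload 5.2 kg.
Tool frame: the origin (TCP) lies midway between the tips of the shut fingers; the grasp point (between the pads) lies 19 mm behind it; z points along the fingers, y is the direction in which the jaws open and shut (so a half turn about z gives the same grasp; the last joint's range is limited). The gripper opens to 85 mm and grips with 20 to 120 N. Pads are 22 mm wide; open, the fingers measure 114 mm over their backs; the gripper's body (76 mm by 85 mm) begins 54 mm behind the grasp point. The pads swing forward as they close: fully open they stand 13 mm farther back than shut.
Start: joints at [65.329, 14.817, 87.949, -0, 77.235, -11.62], TCP at [0.124, 0.536, 0.231] pointing down, gripper open.
Joint ranges: [-179.93, 179.93], [-52.35, 119.4], [10.71, 147.94], [-69.91, 249.91], [12.55, 155.21], [-178.61, 178.61]. Speed limits (degrees/s): [147.25, 147.25, 180, 180, 180, 180].

INTERFACE

Orientations are given as [roll, pitch, yaw] about the fixed x, y, z axes, in that order (R = Rz(yaw) Ry(pitch) Rx(roll)).
In Python, from workcell import status, vision, robot gives the robot as it stands. The module is installed in compiled form; this text tells all that it offers.
- The arm moves only by the tool move_arm, never from a script. Its argument "targets" is a list of rows, each a list of 3 entries, a list of its own where there are three numbers: the closure, from 0 (fully open) to 1 (shut), then the shift along the tool's x, y, z in cm, then the turn about the tool's z in rad. A call has 1 to 8 rows; each row shifts and turns the commanded pose from where the row before left it, along the tool's axes as they then stand; what a row does not reach is not made up. A row lasts 1/10 s, in which the tool goes at most 50 mm and 8.59 degrees, less where a joint would pass 70% of its speed; a pose out of reach is approached as far as the arm can. A call is refused whole if a number of a shift passes 5 or a number of a turn 0.15, either way. A call with a gripper value outside its range is refused whole. The fingers move at their own pace and stop on an object; the grip force is fixed at half the most. Time passes only in rows, so rows that do not move let the fingers close. It gives the time, the measured TCP pose, the force and the opening at its end, in the units of the state.
- status.get_obs(): the state, without advancing time (a new reading comes with each control period).
- vision.read_camera(name): name is "scene" or "top"; returns a dict with "img" (420x560x3 uint8, red, green, blue), "intrinsics" (3x3 intrinsics, pixels), "cam_to_world" (4x4, takes a point from camera to world coordinates). Camera axes: x right, y up, looking along -z (the intrinsics and any distortion apply to the point x, -y, -z); pixel columns grow to the right and rows downward; lengths in m; the calibration is good to about 2 mm. A picture is of the moment at which its call begins. There is no depth.
- robot.job_done(): hands the job in, once; it reports no verdict.
The state is a dict: "clock": time; "joints": joint angles; "qvel": joint speeds; "tau": joint torques, N m; "eef_pos": TCP position; "eef_rot": TCP orientation; "force": force on the tool from outside, world axes, zero at the start; "torque": the same for the moment, N m; "grip_width": opening from 0.0 (shut) to 1.0 (fully open).
Only numpy, scipy, OpenCV 4.12 (cv2) and the standard library are available. Lean on these libraries where they do the work, as an engineer would, in place of code of your own. Each camera call takes 0.05 s, during which the arm holds its last target. There are 200 camera calls.

TASK

Pick the yellow torch out of the mesh tray, pass the steel ring on its tail over the open end of the bent rod rail, and slide it gently round both bends, feeling your way, until the ring rests fully home against the stop collar at the back. Let go and leave the torch hanging there, lens down, without forcing or scraping hard on the rod and without disturbing the other things.

Things in the scene. Friction and masses are not known exactly. Their poses are not given: they have to be found in the camera images.
- torch_ring (a point): Centre of the opening of the rigid hanging ring on the yellow torch's tail, 111 mm above its foot. Ring of 6 mm round steel bar, fixed: 26 mm wide outside (y), opening 14 mm wide, 21 mm high, through along x. A solid black finger grip stands above it, 22 mm wide (y), 10 mm thick (x), from 20 to 46 mm above this point: take the torch from above by it. Barrel's end 16.5 mm below. z: up the torch.
- torch_mid (a point): Middle of the yellow torch, on its axis 60 mm above its foot; axes as torch_ring. It stands upright on its lens head in the tray, 157 mm tall with the ring and grip; head 38 mm across (lowest 24 mm), barrel 25 mm across; 0.09 to 0.18 kg.
- rail_tip (a point): Rounded open end of the rail, an 8 mm round steel rod, level all along, its axis 170 mm above the table. Its x axis points along the rod from the open end inwards: the way a ring is put on.
- rail_stop (a point): Centre of the front face of the stop collar (19 mm across, dark steel) at the far end of the rod. x points along the rod's last straight, on into the collar. A ring is home when it touches this face, its centre then 3 mm in front of it (and about 6.5 mm below the rod's axis when it hangs).
- rail: The rail; origin under its post, x as rail_stop; rigid. In from the tip: straight, 25 to 65 mm; bend left (seen from above), 85 to 95 deg, centre-line radius 30 mm; middle part 40 mm, bowed at its centre by up to 15 deg either way; bend right, alike; straight, 20 to 80 mm, to the stop. Hand-bent, all differ: find the way by feel or eye, turning the ring with the rod. Over 15 N scores it.
- tray: Steel wire mesh tray, 260 (x) by 400 (y) mm, walls 45 mm high, floor 3 mm; fixed. Origin under its centre.
- bowl: Grey ceramic key bowl in the tray, 100 mm across, 45 mm high; stays where it is. Origin at its foot.
- pen: White parcel scanner pen with a black nose lying in the tray, 127 mm long (x), 18 mm thick; stays where it is.
- keys: Stainless steel key ring, 38 mm across, with two brass keys, lying in the tray, 8 mm thick in all; stays where it is.
- case: Black hard plastic sunglasses case lying in the tray, 152 (x) by 60 by 42 mm; stays where it is.
Mind the look-alikes: they are no part of the job. There is more than one size of the part that bears torch_ring; the job needs the middle-sized.

How it is judged (in metres and radians):
On the way, in this order (a step that is already met when the one before it is completed fails the run):
1. the torch's ring is on the front straight of the rod, passed over its open end (x of torch_ring in the frame of rail_tip between 0.006 and 0.05 m and y of torch_ring in the frame of rail_tip between -0.007 and 0.007 m and z of torch_ring in the frame of rail_tip between -0.008 and 0.008 m), for 0.05 s.
2. the ring has been slid round both bends to the stop collar (x of torch_ring in the frame of rail_stop above -0.008 m and distance between torch_ring and rail_stop below 0.012 m), for 0.1 s.
At the end, for the whole second after the job is handed in: The torch hangs by its ring on the rod, released, lens down within 14 degrees and at rest, the ring against the stop collar (no more than 5 mm short of touching it) (all of step 2 and angle between torch_ring's own z axis and vertical below 0.25 rad and linear speed of torch below 0.05 m/s and contact force between the fingers and torch below 0.1 N).
It fails at once if the torch and the rail press on one another with more than 15 N (contact force between torch and rail above 15 N).
It fails at once if the arm or fingers press on the rail with more than 15 N (contact force between any of the fingers, the arm and rail above 15 N).
It fails at once if the torch is dropped or laid over (angle between torch_ring's own z axis and vertical above 0.9 rad).
It fails at once if the bowl, pen, keys or case is pushed more than 25 mm from its place (distance of any of bowl, pen, keys, case from where it was at the start of the episode above 0.025 m).
It also fails if it takes over 72 s, if anything falls off the work surface, if the arm or the gripper's body presses on something with over 40 N, if the wrist force passes 120 N, or if a joint passes its speed limit or range.

## Working session

There is one attempt and no reset: what is moved stays moved. The work goes in short steps, Python scripts to look and compute and a tool call to move; the robot and the scene stay as the last step left them, time stands still between calls to the robot, and variables do not carry over. Pictures are saved under pics/ and viewed, about 8 in all and at most 12, crops included, and the job is handed in when it is done.

Besides the shell and the picture viewer there is one more tool, called after "Call:" as name(argument=value, ...), one argument or row to a line, values as JSON. move_arm: Moves the arm, as the interface text tells. Its arguments: {"type":"object","properties":{"targets":{"type":"array","items":{"type":"array"}}},"required":["targets"]}

```bash
mkdir -p pics; python3 - <<'E'
from workcell import status, vision
import cv2,numpy as np
np.set_printoptions(precision=4,suppress=True)
for n in("scene","top"):
    d=vision.read_camera(n); cv2.imwrite(f"pics/{n}0.png",cv2.cvtColor(d["img"],cv2.COLOR_RGB2BGR))
    print(n,d["intrinsics"],d["cam_to_world"],d.keys())
a=[cv2.imread(f"pics/{n}0.png") for n in("scene","top")]
print(status.get_obs())
E
```

```text
scene [[463.996    0.     282.1863]
 [  0.     463.996  213.4293]
 [  0.       0.       1.    ]] [[ 0.6447 -0.5041  0.5747  1.1151]
 [ 0.7644  0.4337 -0.4771 -0.6095]
 [-0.0087  0.7469  0.6649  0.8492]
 [ 0.      0.      0.      1.    ]] dict_keys(['img', 'intrinsics', 'cam_to_world'])
top [[502.1435   0.     286.5713]
 [  0.     502.1435 211.9984]
 [  0.       0.       1.    ]] [[-0.0137  0.9921 -0.1247  0.3345]
 [-0.9996 -0.0166 -0.0223 -0.121 ]
 [-0.0242  0.1243  0.9919  1.4258]
 [ 0.      0.      0.      1.    ]] dict_keys(['img', 'intrinsics', 'cam_to_world'])
{'clock': 0.1, 'joints': array([ 65.3279,  14.856 ,  88.0057,   0.0001,  77.2362, -11.6195]), 'qvel': array([-0.0208, -0.0805, -0.1582,  0.1206, -0.1234, -0.0139]), 'tau': array([  0.0028, -44.6967, -29.1246,  -0.0001,   0.0062,  -0.    ]), 'eef_pos': array([0.124 , 0.5353, 0.2305]), 'eef_rot': array([-179.9042,   -0.0198,  166.9474]), 'force': array([-0.396 ,  0.0251,  0.0379]), 'torque': array([-0.0022, -0.0359, -0.0145]), 'grip_width': 1.0012508524776813}
```

View pics/scene0.png

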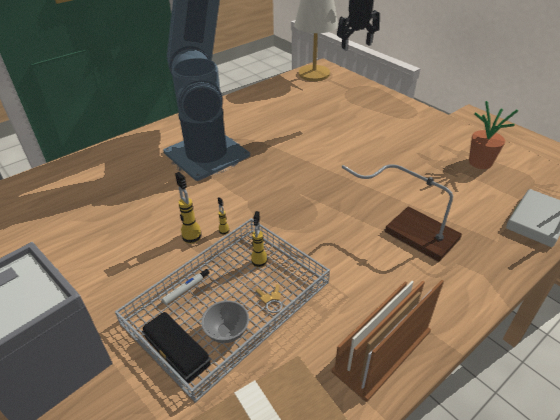

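View pics/top0.png

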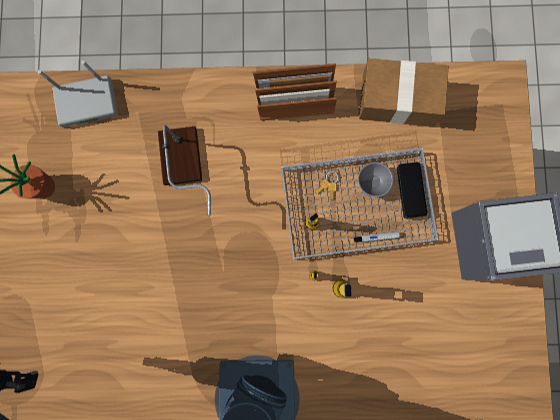

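```bash
python3 - <<'E'
import cv2,numpy as np
s=cv2.imread("pics/scene0.png");t=cv2.imread("pics/top0.png")
def c(i,x,y,w,h,k): return cv2.resize(i[y:y+h,x:x+w],None,fx=k,fy=k,interpolation=cv2.INTER_CUBIC)
# rail scene 335..465 x 155..245 x5 ; rail top 150..220 ,120..220
A=c(s,335,155,130,60,6)      #780x360
B=c(t,155,120,60,100,6) #360x600
C=c(s,235,205,50,65,6)  #300x390
D=c(t,295,205,40,35,6)  #240x210
im=np.zeros((600,800,3),np.uint8)
im[:600,:360]=B; im[:390,370:670]=C; im[390:600,370:610]=D
cv2.imwrite("pics/c1.png",im); cv2.imwrite("pics/c2.png",A)
E
```

```text
(no output)
```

View pics/c1.png

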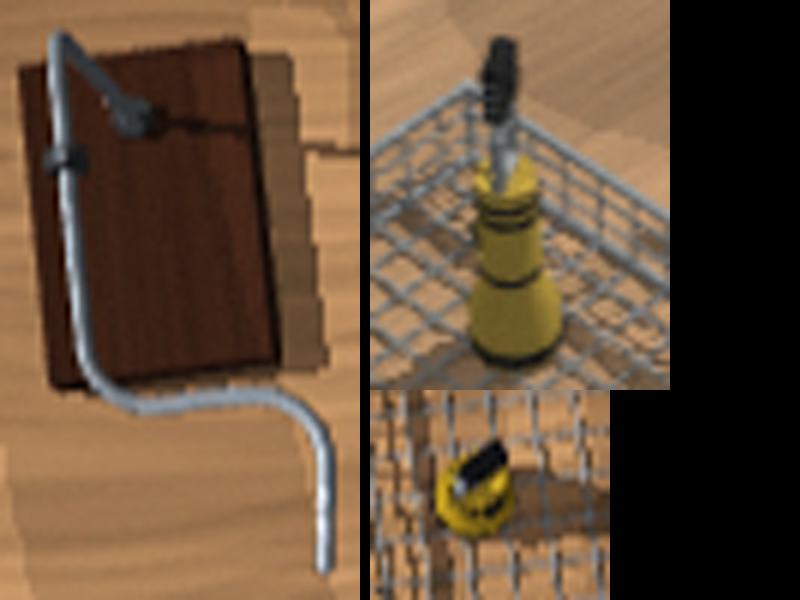

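View pics/c2.png

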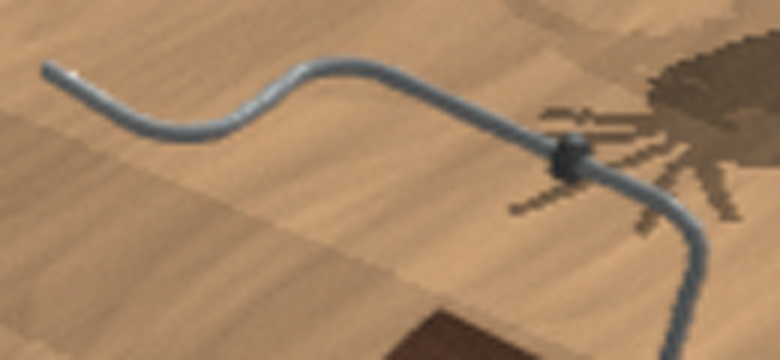

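```bash
cat > h.py <<'E'
import numpy as np, cv2, json
np.set_printoptions(precision=4,suppress=True,linewidth=150)
S=(np.array([[463.996,0,282.1863],[0,463.996,213.4293],[0,0,1]]),np.array([[0.6447,-0.5041,0.5747,1.1151],[0.7644,0.4337,-0.4771,-0.6095],[-0.0087,0.7469,0.6649,0.8492]]))
T=(np.array([[502.1435,0,286.5713],[0,502.1435,211.9984],[0,0,1]]),np.array([[-0.0137,0.9921,-0.1247,0.3345],[-0.9996,-0.0166,-0.0223,-0.121],[-0.0242,0.1243,0.9919,1.4258]]))
def ray(cam,uv):
    K,M=cam; d=np.array([(uv[0]-K[0,2])/K[0,0],-(uv[1]-K[1,2])/K[1,1],-1.]); return M[:,3],M[:,:3]@d
def atz(cam,uv,z):
    o,d=ray(cam,uv); return (o+d*(z-o[2])/d[2])
def tri(a,b):
    o1,d1=ray(S,a);o2,d2=ray(T,b)
    t=np.linalg.lstsq(np.c_[d1,-d2],o2-o1,rcond=None)[0]; p,q=o1+t[0]*d1,o2+t[1]*d2
    return (p+q)/2,np.linalg.norm(p-q)
def proj(cam,p):
    K,M=cam; c=M[:,:3].T@(np.asarray(p)-M[:,3]); return np.array([K[0,2]+K[0,0]*c[0]/-c[2],K[1,2]-K[1,1]*c[1]/-c[2]])
def uc(p,o,x,y,k=6): return ((p[0]-o[0]+.5)/k-.5+x,(p[1]-o[1]+.5)/k-.5+y)
E
python3 - <<'E'
from h import *
t=[(323,572),(324,540),(324,500),(323,460),(315,430),(300,410),(275,397),(245,394),(200,400),(150,406),(118,395),(97,375),(84,345),(76,300),(72,250),(68,200),(66,170)]
s=[(44,68),(75,88),(105,110),(140,130),(185,136),(225,126),(260,103),(295,76),(340,66),(385,76),(430,95),(480,120),(530,145),(555,157)]
print("top",*[atz(T,uc(p,(0,0),155,120),.17)[:2] for p in t])
print("scene",*[atz(S,uc(p,(0,0),335,155),.17)[:2] for p in s])
for a,b in((0,0),(-1,-1)): print(tri(uc(s[a],(0,0),335,155),uc(t[b],(0,0),155,120)))
# torch: grip top centre, ring, foot
g=(uc((503,40),(370,0),235,205),uc((487,466),(370,390),295,205)); print("grip",tri(*g))
print("grip top at .16:",atz(T,g[1],.16),atz(S,g[0],.16))
a=uc((464,489),(370,390),295,205);b=uc((502,452),(370,390),295,205)
v=atz(T,b,.16)-atz(T,a,.16);print(v,np.linalg.norm(v))
print("foot S",atz(S,uc((515,345),(370,0),235,205),.003), "head T",atz(T,uc((475,497),(370,390),295,205),.027),"barrel top S",atz(S,uc((508,170),(370,0),235,205),.0975))
E
```

```text
top [0.4882 0.105 ] [0.5018 0.1047] [0.5189 0.1048] [0.536  0.1053] [0.549  0.1088] [0.5577 0.1152] [0.5635 0.1259] [0.565  0.1387] [0.5628 0.1579] [0.5605 0.1793] [0.5655 0.193 ] [0.5743 0.2021] [0.5874 0.2079] [0.6071 0.2116] [0.6289 0.2137] [0.6508 0.2158] [0.6641 0.2169]
scene [0.4891 0.1047] [0.5072 0.1043] [0.5256 0.1026] [0.5441 0.1035] [0.5586 0.1142] [0.5646 0.1313] [0.5635 0.1537] [0.5605 0.1787] [0.5681 0.1982] [0.5847 0.2067] [0.6051 0.2102] [0.6289 0.2119] [0.6523 0.2136] [0.6636 0.2147]
(array([0.4884, 0.1053, 0.1693]), np.float64(0.00031160185980606337))
(array([0.6635, 0.2164, 0.1694]), np.float64(0.0017269893410596978))
grip (array([ 0.48  , -0.1596,  0.1654]), np.float64(0.00568028001682301))
grip top at .16: [ 0.4791 -0.1621  0.16  ] [ 0.4765 -0.1536  0.16  ]
[ 0.0155 -0.0164  0.    ] 0.022503068061719714
foot S [ 0.4835 -0.1618  0.003 ] head T [ 0.4798 -0.1605  0.027 ] barrel top S [ 0.4802 -0.1575  0.0975]
```

```bash
cat >> h.py <<'E'
def plan(p,yaw,wps,clo,nd=2):
    """wps: (xyz,yaw,nrows); prints rounded rows from pose p,yaw(deg)"""
    p=np.array(p,float);yaw=np.radians(yaw);rows=[]
    for q,y2,n in wps:
        q=np.array(q,float);y2=np.radians(y2)
        for k in range(n,0,-1):
            d=(q-p)/k; t=round(float(-(y2-yaw)/k),3)
            c,s=np.cos(yaw),np.sin(yaw)
            R=np.array([[c,s,0],[s,-c,0],[0,0,-1]])
            l=np.round(R.T@d*100,nd); p=p+R@l/100; yaw-=t
            rows.append([clo,[float(v)+0. for v in l],t])
    for i in range(0,len(rows),8): print(json.dumps(rows[i:i+8]))
    print("end",p,np.degrees(yaw)); return p,yaw
E
python3 - <<'E'
from h import *
from scipy.optimize import least_squares
t=[(323,572),(324,540),(324,500),(323,460),(315,430),(300,410),(275,397),(245,394),(200,400),(150,406),(118,395),(97,375),(84,345),(76,300),(72,250),(68,200),(66,170)]
s=[(44,68),(75,88),(105,110),(140,130),(185,136),(225,126),(260,103),(295,76),(340,66),(385,76),(430,95),(480,120),(530,145),(555,157)]
P=np.array([atz(T,uc(p,(0,0),155,120),.17)[:2] for p in t]+[atz(S,uc(p,(0,0),335,155),.17)[:2] for p in s])
def curve(q,ds=.0005):
    x,y,h,L1,a1,b,a2,L3=q
    seg=[(L1,0),(.03*a1,a1),(.04,b),(.03*a2,-a2),(L3,0)]
    e=np.cumsum([0]+[l for l,_ in seg]); hh=np.cumsum([h]+[a for _,a in seg])
    u=np.linspace(0,e[-1],500); H=np.interp(u,e,hh); du=u[1]
    xy=np.c_[x+np.r_[0,np.cumsum(np.cos((H[1:]+H[:-1])/2))*du],y+np.r_[0,np.cumsum(np.sin((H[1:]+H[:-1])/2))*du]]
    return u,xy,H,e
def res(q):
    xy=curve(q)[1]; d=np.linalg.norm(P[:,None]-xy[None],axis=2).min(1)
    e=np.r_[xy[0]-P[0],xy[0]-P[17],xy[-1]-P[16],xy[-1]-P[-1]]
    return np.r_[d,e,(q[4]-1.57)*.01,(q[6]-1.57)*.01]
r=least_squares(res,[.488,.105,0,.046,1.57,0.,1.57,.06],x_scale=[.01,.01,.1,.01,.1,.1,.1,.01],diff_step=1e-4)
print(r.x,np.degrees(r.x[[2,4,5,6]]),np.abs(r.fun).max()*1e3,np.sqrt((r.fun**2).mean())*1e3)
u,xy,H,e=curve(r.x);print(e)
np.savez("rail.npz",u=u,xy=xy,H=H,e=e)
for k in np.arange(0,e[-1],.01): i=np.searchsorted(u,k);print(round(k,3),xy[i],np.degrees(H[i]).round(1))
print(xy[-1],np.degrees(H[-1]))
plan([.124,.5353,.2305],166.9,[((.3,.27,.235),133,8),((.480,-.16,.235),133,12)],0)
E
```

```text
[ 0.4885  0.1048 -0.0255  0.0453  1.6174  0.1188  1.6076  0.0763] [-1.4633 92.6694  6.8062 92.1114] 1.6983659551940125 0.8035906985115664
[0.     0.0453 0.0938 0.1338 0.1821 0.2584]
0.0 [0.4885 0.1048] -1.5
0.01 [0.4988 0.1046] -1.5
0.02 [0.5087 0.1043] -1.5
0.03 [0.5185 0.1041] -1.5
0.04 [0.5289 0.1038] -1.5
0.05 [0.5387 0.104 ] 7.9
0.06 [0.548  0.1069] 26.7
0.07 [0.5563 0.113 ] 46.5
0.08 [0.5618 0.1211] 65.3
0.09 [0.5644 0.1306] 84.1
0.1 [0.5643 0.1409] 92.3
0.11 [0.5638 0.1508] 94.0
0.12 [0.563  0.1606] 95.7
0.13 [0.5618 0.1708] 97.4
0.14 [0.5611 0.1806] 85.6
0.15 [0.5635 0.1901] 66.8
0.16 [0.5687 0.1984] 48.0
0.17 [0.5768 0.2048] 28.2
0.18 [0.5861 0.2079] 9.5
0.19 [0.5959 0.209 ] 5.9
0.2 [0.6062 0.2101] 5.9
0.21 [0.616  0.2111] 5.9
0.22 [0.6258 0.2121] 5.9
0.23 [0.6361 0.2132] 5.9
0.24 [0.6459 0.2142] 5.9
0.25 [0.6556 0.2152] 5.9
[0.6639 0.216 ] 5.900803570917437
[[0, [-2.89, -2.73, -0.06], 0.074], [0, [-3.09, -2.51, -0.06], 0.074], [0, [-3.27, -2.27, -0.05], 0.074], [0, [-3.42, -2.03, -0.06], 0.074], [0, [-3.57, -1.77, -0.06], 0.074], [0, [-3.69, -1.5, -0.05], 0.074], [0, [-3.78, -1.22, -0.06], 0.074], [0, [-3.87, -0.94, -0.05], 0.074]]
[[0, [-3.64, -1.35, 0.0], -0.0], [0, [-3.64, -1.35, 0.0], -0.0], [0, [-3.64, -1.35, 0.0], -0.0], [0, [-3.65, -1.34, 0.0], -0.0], [0, [-3.64, -1.35, 0.0], -0.0], [0, [-3.65, -1.34, 0.0], -0.0], [0, [-3.64, -1.35, 0.0], -0.0], [0, [-3.65, -1.34, 0.0], -0.0]]
[[0, [-3.64, -1.35, 0.0], -0.0], [0, [-3.65, -1.34, 0.0], -0.0], [0, [-3.64, -1.35, 0.0], -0.0], [0, [-3.65, -1.34, 0.0], -0.0]]
end [ 0.48  -0.16   0.235] 132.98089852825532
```

Call:
move_arm(
  targets=[
    [0,[-2.9,-2.7,0],0.074],
    [0,[-3.1,-2.5,0],0.074],
    [0,[-3.3,-2.3,0],0.074],
    [0,[-3.4,-2.0,0],0.074],
    [0,[-3.6,-1.8,0],0.074],
    [0,[-3.7,-1.5,0],0.074],
    [0,[-3.8,-1.2,0],0.074],
    [0,[-3.9,-0.9,0],0.074],
  ],
)

```text
clock: 0.9
eef_pos: [0.3021, 0.2691, 0.2311]
eef_rot: [-180.0, -0.0, 132.9]
force: [1.1, 0.4, 0.6]
grip_width: 1.003
```

Call:
move_arm(
  targets=[
    [0,[-3.65,-1.35,0],0],
    [0,[-3.65,-1.35,0],0],
    [0,[-3.65,-1.35,0],0],
    [0,[-3.65,-1.35,0],0],
    [0,[-3.65,-1.35,0],0],
    [0,[-3.65,-1.35,0],0],
    [0,[-3.65,-1.35,0],0],
    [0,[-3.65,-1.35,0],0],
  ],
)

```text
clock: 1.7
eef_pos: [0.4222, -0.0181, 0.2311]
eef_rot: [-180.0, -0.0, 133.0]
force: [0.1, 0.4, 1.1]
grip_width: 0.999
```

Call:
move_arm(
  targets=[
    [0,[-3.65,-1.35,0],0],
    [0,[-3.65,-1.35,0],0],
    [0,[-3.65,-1.35,0],0],
    [0,[-3.65,-1.35,0],0],
    [0,[0,0,0],0],
    [0,[0,0,0],0],
  ],
)

```text
clock: 2.3
eef_pos: [0.4819, -0.1605, 0.2305]
eef_rot: [-180.0, -0.1, 132.9]
force: [-0.3, 0.3, -1.0]
grip_width: 0.999
```

Call:
move_arm(
  targets=[
    [0,[0.15,-0.1,3],0],
    [0,[0,0,3],0],
    [0,[0,0,2.5],0],
    [0,[0,0,1.15],0],
    [0,[0,0,0],0],
    [0.5,[0,0,0],0],
    [0.7,[0,0,0],0],
    [0.7,[0,0,0],0],
  ],
)

```text
clock: 3.1
eef_pos: [0.4813, -0.16, 0.1361]
eef_rot: [180.0, 0.1, 133.0]
force: [0.3, -1.3, -0.5]
grip_width: 0.514
```

Call:
move_arm(
  targets=[
    [0.8,[0,0,0],0],
    [0.85,[0,0,0],0],
    [0.9,[0,0,0],0],
    [1,[0,0,0],0],
    [1,[0,0,0],0],
    [1,[0,0,0],0],
    [1,[0,0,0],0],
  ],
)

```text
clock: 3.8
eef_pos: [0.4808, -0.1599, 0.1354]
eef_rot: [180.0, 0.1, 133.0]
force: [-2.0, 1.1, 5.7]
grip_width: 0.105
```

```bash
python3 - <<'E'
from h import *
plan([.4808,-.1599,.1354],133,[((.4808,-.1599,.2204),133,4),((.44,.0,.2204),105,5),((.44,.1045,.189),88.5,5)],1)
E
```

```text
[[1, [0.0, 0.0, -2.13], -0.0], [1, [0.0, 0.0, -2.12], -0.0], [1, [0.0, 0.0, -2.13], -0.0], [1, [0.0, 0.0, -2.12], -0.0], [1, [2.9, 1.58, 0.0], 0.098], [1, [3.04, 1.29, 0.0], 0.098], [1, [3.15, 0.99, 0.0], 0.098], [1, [3.23, 0.68, 0.0], 0.097]]
[[1, [3.27, 0.37, 0.0], 0.098], [1, [2.02, 0.54, 0.63], 0.058], [1, [2.05, 0.42, 0.63], 0.057], [1, [2.07, 0.31, 0.63], 0.058], [1, [2.08, 0.18, 0.62], 0.057], [1, [2.09, 0.07, 0.63], 0.058]]
end [0.44   0.1045 0.189 ] 88.48117931833505
```

Call:
move_arm(
  targets=[
    [1,[0,0,-1],0],
    [1,[0,0,-2],0],
    [1,[0,0,-3],0],
    [1,[0,0,-2.5],0],
    [1,[2.9,1.58,0.0],0.098],
    [1,[3.04,1.29,0.0],0.098],
    [1,[3.15,0.99,0.0],0.098],
    [1,[3.23,0.68,0.0],0.098],
  ],
)

```text
clock: 4.6
eef_pos: [0.447, -0.0306, 0.22]
eef_rot: [-180.0, -0.0, 110.3]
force: [0.4, 0.1, -1.5]
grip_width: 0.104
```

Call:
move_arm(
  targets=[
    [1,[3.27,0.37,0.0],0.098],
    [1,[2.0,0.54,0.63],0.058],
    [1,[2.05,0.42,0.63],0.058],
    [1,[2.1,0.3,0.63],0.058],
    [1,[2.1,0.2,0.63],0.058],
    [1,[2.1,0.1,0.63],0.058],
    [1,[0,0,0],0],
    [1,[0,0,0],0],
  ],
)

```text
clock: 5.4
eef_pos: [0.44, 0.1052, 0.1884]
eef_rot: [-180.0, 0.0, 88.5]
force: [-0.6, -0.1, -1.5]
grip_width: 0.103
```

```bash
cat > look.py <<'E'
import sys
from h import *
from workcell import status,vision
n=sys.argv[1]; o=status.get_obs(); p=o["eef_pos"]; r=p-[0,0,.0214]
print(o["clock"],p,o["eef_rot"],o["force"],o["torque"])
def c(i,uv,w,h,k): 
    x,y=int(uv[0]-w/2),int(uv[1]-h/2); return cv2.resize(i[y:y+h,x:x+w],None,fx=k,fy=k,interpolation=cv2.INTER_CUBIC),(x,y)
im=np.zeros((600,800,3),np.uint8)
for j,(nm,C) in enumerate((("scene",S),("top",T))):
    f=cv2.cvtColor(vision.read_camera(nm)["img"],cv2.COLOR_RGB2BGR); cv2.imwrite(f"pics/{n}_{nm}.png",f)
    u=proj(C,r); a,xy=c(f,u,50,75,8); im[:,j*400:j*400+400]=a; print(nm,"ring px",u,"crop origin",xy,"in crop",(u-xy+.5)*8-.5+[j*400,0])
cv2.imwrite(f"pics/{n}.png",im)
E
python3 look.py a1
```

```text
5.4 [0.44   0.1052 0.1884] [-179.9686    0.0256   88.483 ] [-0.5888 -0.1258 -1.5295] [0.0174 0.0254 0.0156]
scene ring px [328.0953 158.2129] crop origin (303, 120) in crop [204.2628 309.2028]
top ring px [208.4461 234.0294] crop origin (183, 196) in crop [607.0686 307.7351]
```

View pics/a1.png

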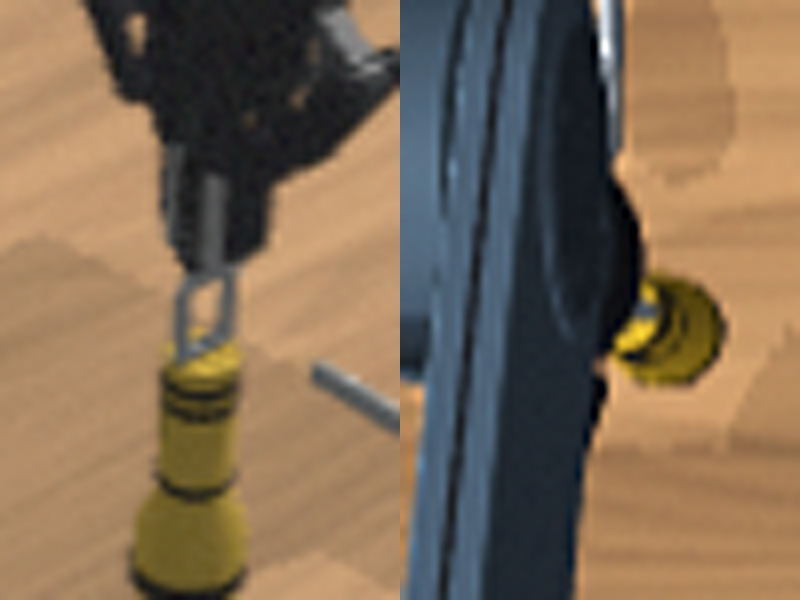

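```bash
python3 - <<'E'
from h import *
r=np.array([.44,.1052,.167])
for dz in(0,-.0165,-.087,-.107): 
    u=proj(S,r+[0,0,dz]);v=proj(T,r+[0,0,dz]); print(dz,(u-[303,120]+.5)*8,(v-[183,196]+.5)*8+[400,0])
for d in([.002,0,0],[0,.002,0]): print((proj(S,r+d)-proj(S,r))*8)
E
```

```text
0 [204.7919 309.6358] [607.5744 308.1641]
-0.0165 [201.8621 352.0249] [616.796  312.3378]
-0.087 [189.9278 524.6957] [653.6848 329.0336]
-0.107 [186.7047 571.3292] [663.4654 333.4604]
[4.4086 2.7379]
[ 4.4988 -2.3643]
```

Call:
move_arm(
  targets=[
    [1,[0.05,1.5,0],0],
    [1,[0,1.5,0],0],
    [1,[0,0.8,0],0],
    [1,[0,0.5,0],0],
    [1,[0,0.4,0],0],
    [1,[0,0.4,0],0],
    [1,[0,0.4,0],0],
    [1,[0,0,0],0],
  ],
)

```text
clock: 6.3
eef_pos: [0.4956, 0.104, 0.1883]
eef_rot: [180.0, 0.0, 88.3]
force: [0.2, 0.2, -0.9]
grip_width: 0.104
```

```bash
python3 look.py a2
```

```text
6.3 [0.4956 0.104  0.1883] [179.9849   0.0008  88.3408] [ 0.1582  0.1685 -0.8999] [-0.0109 -0.0226  0.0333]
scene ring px [343.4824 168.1667] crop origin (318, 130) in crop [207.359  308.8338]
top ring px [209.0375 212.1659] crop origin (184, 174) in crop [603.8004 308.8272]
```

View pics/a2.png

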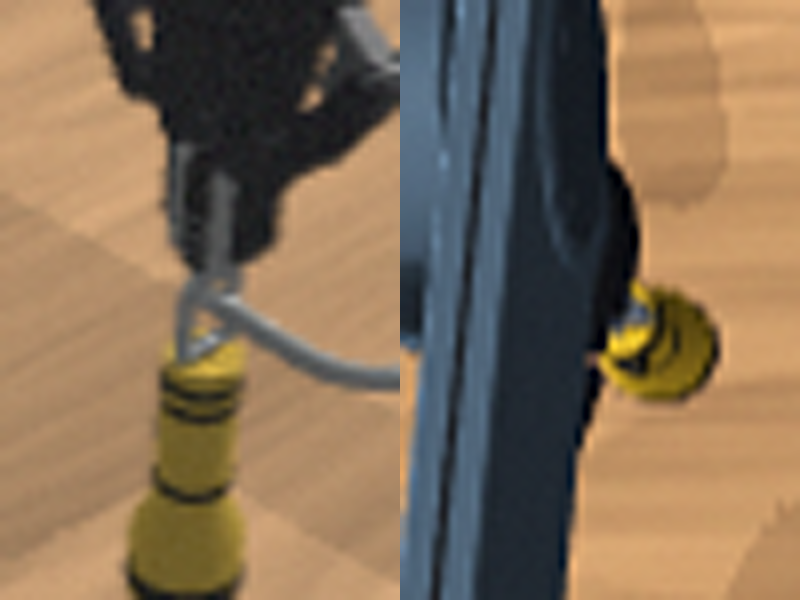

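```bash
cat > nxt.py <<'E'
import sys
from h import *
from workcell import status
o=status.get_obs(); p=o["eef_pos"]; yaw=o["eef_rot"][2]; d=np.load("rail.npz")
off=np.array([float(sys.argv[1]),float(sys.argv[2])])*1e-3; z=float(sys.argv[3])
us=[float(a)/1000 for a in sys.argv[4:]]
f=lambda u:np.array([np.interp(u,d["u"],d["xy"][:,i]) for i in(0,1)])
i=np.argmin(np.linalg.norm(d["xy"]+off-p[:2],axis=1)); h=d["H"][i]; e=p[:2]-d["xy"][i]
print("u",d["u"][i]*1e3,"lat(left+) mm",(e@[-np.sin(h),np.cos(h)])*1e3,"yawerr",yaw-90-np.degrees(h),"F along/left/up",o["force"][:2]@[np.cos(h),np.sin(h)],o["force"][:2]@[-np.sin(h),np.cos(h)],o["force"][2],"T",o["torque"])
plan(p,yaw,[((*(f(u)+off),z),90+np.degrees(np.interp(u,d["u"],d["H"])),1) for u in us],1)
E
python3 nxt.py 0 0 .189 11 15 19 23 27 31 35 39
```

```text
u 6.731824659643151 lat(left+) mm -0.5720195675919405 yawerr -0.1886108829713271 F along/left/up 0.16536604516063222 -0.6653685177055182 -1.4957842760721627 T [0.0231 0.0404 0.0356]
[[1, [0.06, 0.44, -0.07], -0.003], [1, [0.0, 0.4, 0.0], -0.0], [1, [0.0, 0.4, 0.0], -0.0], [1, [0.0, 0.4, 0.0], -0.0], [1, [0.0, 0.4, 0.0], -0.0], [1, [0.0, 0.4, 0.0], -0.0], [1, [0.0, 0.4, 0.0], -0.0], [1, [0.0, 0.4, 0.0], -0.0]]
end [0.5274 0.1039 0.189 ] 88.51993207929023
```

Call:
move_arm(
  targets=[
    [1,[0.05,0.4,-0.05],0],
    [1,[0,0.4,0],0],
    [1,[0,0.4,0],0],
    [1,[0,0.4,0],0],
    [1,[0,0,0],0],
  ],
)

```text
clock: 6.9
eef_pos: [0.5119, 0.104, 0.1887]
eef_rot: [180.0, 0.0, 88.3]
force: [-0.1, 0.7, -0.6]
grip_width: 0.105
```

Call:
move_arm(
  targets=[
    [1,[0.1,0,0],0],
    [1,[0.1,0,0],0],
    [1,[0,0,0],0],
  ],
)

```text
clock: 7.2
eef_pos: [0.5111, 0.1063, 0.1888]
eef_rot: [-180.0, -0.0, 88.3]
force: [0.4, 0.2, -0.8]
grip_width: 0.106
```

Call:
move_arm(
  targets=[
    [1,[-0.2,0,0],0],
    [1,[-0.1,0,0],0],
    [1,[-0.1,0,0],0],
    [1,[0,0,0],0],
  ],
)

```text
clock: 7.6
eef_pos: [0.5112, 0.1021, 0.1889]
eef_rot: [180.0, -0.0, 88.3]
force: [-0.7, 0.9, -1.1]
grip_width: 0.101
```

Call:
move_arm(
  targets=[
    [1,[0.2,0,0],0],
    [1,[0,0.5,0],0],
    [1,[0,0.5,0],0],
    [1,[0,0.5,0],0],
    [1,[0,0.3,0],0],
    [1,[0,0,0],0],
  ],
)

```text
clock: 8.2
eef_pos: [0.5298, 0.1035, 0.1887]
eef_rot: [180.0, 0.0, 88.3]
force: [0.2, -0.4, -0.9]
grip_width: 0.108
```

```bash
python3 nxt.py 0 0 .189 45 49 53 57 61 65 69 73
```

```text
u 41.426613290111696 lat(left+) mm -0.3191365121083147 yawerr -0.2063263033828895 F along/left/up 0.22981385202307536 -0.3579841369529195 -0.8646366660472504 T [-0.0332  0.0276  0.0259]
[[1, [0.03, 0.37, -0.03], -0.004], [1, [0.03, 0.4, 0.0], -0.122], [1, [0.02, 0.4, 0.0], -0.134], [1, [0.03, 0.4, 0.0], -0.133], [1, [0.03, 0.4, 0.0], -0.133], [1, [0.02, 0.39, 0.0], -0.134], [1, [0.03, 0.4, 0.0], -0.133], [1, [0.03, 0.4, 0.0], -0.133]]
end [0.558 0.115 0.189] 141.38622114945363
```

Call:
move_arm(
  targets=[
    [1,[0.03,0.37,0],-0.004],
    [1,[0.03,0.4,0.0],-0.122],
    [1,[0.02,0.4,0.0],-0.134],
    [1,[0.03,0.4,0.0],-0.133],
    [1,[0,0,0],0],
  ],
)

```text
clock: 8.7
eef_pos: [0.5451, 0.1058, 0.1888]
eef_rot: [180.0, 0.0, 110.9]
force: [0.8, 0.4, -0.9]
grip_width: 0.106
```

```bash
python3 nxt.py 0 0 .189 61 65 69 73 77 81 85
```

```text
u 56.96159327390359 lat(left+) mm 0.18073995537261778 yawerr 0.15194186748242444 F along/left/up 0.8854599034037757 0.13102973653712607 -0.8711360472003595 T [-0.0076  0.0361 -0.0091]
[[1, [0.01, 0.4, -0.02], -0.132], [1, [0.02, 0.4, 0.0], -0.133], [1, [0.03, 0.4, 0.0], -0.134], [1, [0.03, 0.4, 0.0], -0.133], [1, [0.02, 0.4, 0.0], -0.133], [1, [0.03, 0.4, 0.0], -0.134], [1, [0.03, 0.4, 0.0], -0.133]]
end [0.5634 0.1256 0.189 ] 164.33111626649907
```

Call:
move_arm(
  targets=[
    [1,[0.01,0.4,0],-0.132],
    [1,[0.02,0.4,0.0],-0.133],
    [1,[0.03,0.4,0.0],-0.134],
    [1,[0.03,0.4,0.0],-0.133],
    [1,[0,0,0],0],
  ],
)

```text
clock: 9.2
eef_pos: [0.5576, 0.1152, 0.1887]
eef_rot: [180.0, -0.0, 141.2]
force: [0.3, 0.5, -1.0]
grip_width: 0.102
```

```bash
python3 nxt.py 0 0 .189 77 81 85 89 93 97 102 107
```

```text
u 73.01440592382187 lat(left+) mm 0.4011769081928033 yawerr -0.2004154522308994 F along/left/up 0.5638651743241915 0.017585629895687852 -1.013980847964416 T [ 0.0137  0.0447 -0.0167]
[[1, [-0.01, 0.41, -0.03], -0.136], [1, [0.03, 0.4, 0.0], -0.134], [1, [0.02, 0.39, 0.0], -0.133], [1, [0.03, 0.4, 0.0], -0.133], [1, [0.02, 0.4, 0.0], -0.134], [1, [0.02, 0.4, 0.0], -0.037], [1, [0.0, 0.5, 0.0], -0.015], [1, [0.0, 0.5, 0.0], -0.015]]
end [0.564  0.1474 0.189 ] 183.46469574688598
```

Call:
move_arm(
  targets=[
    [1,[-0.01,0.41,0],-0.136],
    [1,[0.03,0.4,0.0],-0.134],
    [1,[0.02,0.4,0.0],-0.133],
    [1,[0.03,0.4,0.0],-0.133],
    [1,[0,0,0],0],
  ],
)

```text
clock: 9.7
eef_pos: [0.564, 0.1296, 0.1888]
eef_rot: [180.0, -0.0, 171.8]
force: [-0.1, -0.3, -0.9]
grip_width: 0.1
```

```bash
sed -i 's/yaw=o\["eef_rot"\]\[2\]/yaw=o["eef_rot"][2]%360/' nxt.py; python3 nxt.py 0 0 .189 93 97 102 107 112 117 122 127
```

```text
u 89.06721857374015 lat(left+) mm 0.313342941755527 yawerr -0.25924325488078637 F along/left/up -0.276114797202172 0.10229355399554745 -0.9434025385616658 T [-0.0298 -0.032   0.0065]
[[1, [0.0, 0.39, -0.02], -0.136], [1, [0.01, 0.4, 0.0], -0.037], [1, [0.0, 0.5, 0.0], -0.015], [1, [0.0, 0.5, 0.0], -0.015], [1, [0.01, 0.5, 0.0], -0.014], [1, [0.0, 0.5, 0.0], -0.015], [1, [0.01, 0.5, 0.0], -0.015], [1, [0.0, 0.5, 0.0], -0.015]]
end [0.5622 0.1673 0.189 ] 186.84898648067318
```

Call:
move_arm(
  targets=[
    [1,[0,0.4,0],-0.136],
    [1,[0.01,0.4,0.0],-0.037],
    [1,[0,0.5,0.0],-0.015],
    [1,[0,0.5,0.0],-0.015],
    [1,[0,0,0],0],
  ],
)

```text
clock: 10.2
eef_pos: [0.5641, 0.148, 0.1888]
eef_rot: [180.0, -0.0, -176.4]
force: [0.3, -0.9, -1.6]
grip_width: 0.101
```

Call:
move_arm(
  targets=[
    [1,[0.01,0.5,0.0],-0.014],
    [1,[0,0.5,0.0],-0.015],
    [1,[0.01,0.5,0.0],-0.015],
    [1,[0,0,0],0],
  ],
)

```text
clock: 10.6
eef_pos: [0.5627, 0.163, 0.1888]
eef_rot: [180.0, -0.0, -173.7]
force: [0.4, -0.7, -0.3]
grip_width: 0.104
```

```bash
python3 nxt.py 0 0 .189 127 131 135 139 143 147 151 155; python3 look.py a3
```

```text
u 122.7263418719559 lat(left+) mm 0.004955196595826308 yawerr 0.14153156120283938 F along/left/up -0.7418642202803813 -0.3173110914300476 -0.33544146803661934 T [-0.042   0.0102  0.0843]
[[1, [0.0, 0.44, -0.02], -0.01], [1, [0.0, 0.4, 0.0], -0.012], [1, [0.0, 0.4, 0.0], 0.03], [1, [-0.02, 0.4, 0.0], 0.134], [1, [-0.03, 0.4, 0.0], 0.133], [1, [-0.03, 0.4, 0.0], 0.133], [1, [-0.02, 0.4, 0.0], 0.134], [1, [-0.03, 0.39, 0.0], 0.133]]
end [0.5657 0.1944 0.189 ] 147.58859385893322
10.6 [0.5627 0.163  0.1888] [ 179.9866   -0.0005 -173.7368] [ 0.3946 -0.7038 -0.3354] [-0.042   0.0102  0.0843]
scene ring px [380.0523 170.9676] crop origin (355, 133) in crop [203.9182 307.2405]
top ring px [186.1552 186.4504] crop origin (161, 148) in crop [604.7412 311.1031]
```

View pics/a3.png

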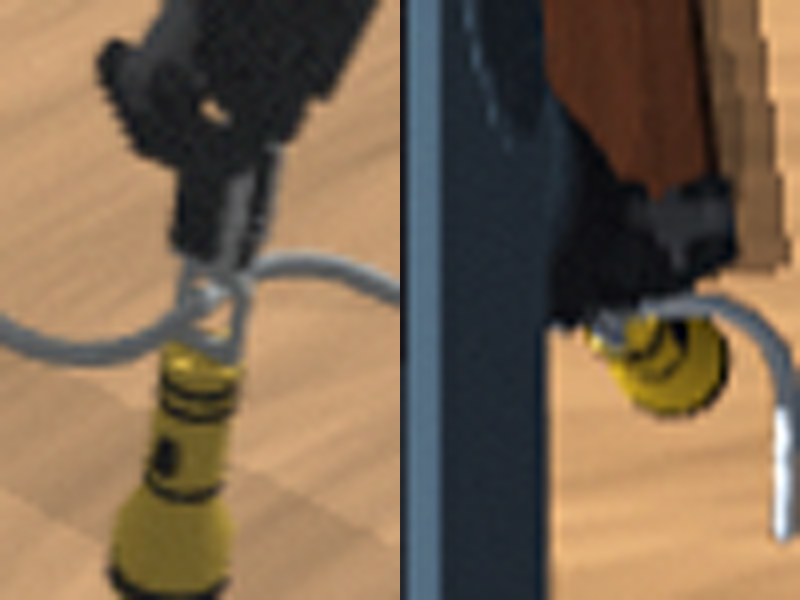

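Call:
move_arm(
  targets=[
    [1,[0,0.44,0],-0.01],
    [1,[0,0.4,0.0],-0.012],
    [1,[0,0.4,0.0],0.03],
    [1,[-0.02,0.4,0.0],0.134],
    [1,[-0.03,0.4,0.0],0.133],
    [1,[0,0,0],0],
  ],
)

```text
clock: 11.3
eef_pos: [0.5616, 0.1831, 0.1888]
eef_rot: [180.0, 0.0, 170.4]
force: [-0.6, -0.1, -0.5]
grip_width: 0.109
```

```bash
python3 nxt.py 0 0 .189 147 151 155 159 163 167 171 175
```

```text
u 142.92181585088534 lat(left+) mm -0.16529694424244262 yawerr -0.23066453445019874 F along/left/up -0.2052062722638596 0.5733854068082637 -0.45094933713849683 T [-0.0104  0.0005  0.0253]
[[1, [-0.01, 0.41, -0.02], 0.132], [1, [-0.03, 0.4, 0.0], 0.133], [1, [-0.02, 0.4, 0.0], 0.134], [1, [-0.03, 0.4, 0.0], 0.133], [1, [-0.03, 0.4, 0.0], 0.133], [1, [-0.02, 0.39, 0.0], 0.134], [1, [-0.03, 0.4, 0.0], 0.133], [1, [-0.03, 0.4, 0.0], 0.133]]
end [0.5811 0.2066 0.189 ] 109.41050427167733
```

Call:
move_arm(
  targets=[
    [1,[-0.01,0.41,0],0.132],
    [1,[-0.03,0.4,0.0],0.133],
    [1,[-0.02,0.4,0.0],0.134],
    [1,[-0.03,0.4,0.0],0.133],
    [1,[0,0,0],0],
  ],
)

```text
clock: 11.8
eef_pos: [0.5683, 0.1973, 0.1888]
eef_rot: [180.0, 0.0, 140.1]
force: [1.0, -0.3, -2.1]
grip_width: 0.102
```

```bash
python3 nxt.py 0 0 .189 163 167 171 175 179 183 188 193
```

```text
u 158.97462850080362 lat(left+) mm -0.40915231758740417 yawerr 0.11247912753039202 F along/left/up 0.3715994845177898 -0.9389171759803505 -2.081223988728121 T [-0.0495  0.0469  0.0274]
[[1, [0.01, 0.41, -0.02], 0.136], [1, [-0.02, 0.4, 0.0], 0.133], [1, [-0.03, 0.4, 0.0], 0.134], [1, [-0.03, 0.4, 0.0], 0.133], [1, [-0.02, 0.39, 0.0], 0.133], [1, [-0.03, 0.4, 0.0], 0.103], [1, [0.0, 0.5, 0.0], -0.0], [1, [0.0, 0.5, 0.0], -0.0]]
end [0.5988 0.2093 0.189 ] 95.88269752583982
```

Call:
move_arm(
  targets=[
    [1,[0.01,0.41,0],0.136],
    [1,[-0.02,0.4,0.0],0.133],
    [1,[-0.03,0.4,0.0],0.134],
    [1,[-0.03,0.4,0.0],0.133],
    [1,[0,0,0],0],
  ],
)

```text
clock: 12.3
eef_pos: [0.5812, 0.2063, 0.1888]
eef_rot: [180.0, 0.0, 109.5]
force: [0.5, -0.8, -1.8]
grip_width: 0.105
```

```bash
python3 nxt.py 0 0 .189 179 183 188 193 199 205 211 217
```

```text
u 175.02744115072193 lat(left+) mm -0.3997393387350316 yawerr 0.15471351760568552 F along/left/up 0.21573067623152015 -0.9427432858287541 -1.774008931836799 T [-0.0409 -0.0137 -0.0152]
[[1, [0.01, 0.4, -0.02], 0.135], [1, [-0.02, 0.4, 0.0], 0.102], [1, [0.0, 0.5, 0.0], 0.0], [1, [0.0, 0.5, 0.0], 0.0], [1, [0.0, 0.6, 0.0], 0.0], [1, [0.0, 0.6, 0.0], 0.0], [1, [0.0, 0.6, 0.0], 0.0], [1, [0.0, 0.6, 0.0], 0.0]]
end [0.6227 0.2118 0.189 ] 95.91956015026292
```

Call:
move_arm(
  targets=[
    [1,[0.01,0.4,0],0.135],
    [1,[-0.02,0.4,0.0],0.102],
    [1,[0,0.5,0],0],
    [1,[0,0.5,0],0],
    [1,[0,0.6,0],0],
    [1,[0,0,0],0],
  ],
)

```text
clock: 12.9
eef_pos: [0.6054, 0.2099, 0.1887]
eef_rot: [180.0, 0.0, 95.8]
force: [-0.4, 0.4, -1.6]
grip_width: 0.106
```

Call:
move_arm(
  targets=[
    [1,[0,0.6,0],0],
    [1,[0,0.6,0],0],
    [1,[0,0.6,0],0],
    [1,[0,0,0],0],
  ],
)

```text
clock: 13.3
eef_pos: [0.6234, 0.2117, 0.1887]
eef_rot: [180.0, 0.0, 95.7]
force: [0.3, -0.8, -0.9]
grip_width: 0.108
```

```bash
python3 nxt.py 0 0 .189 225 230 235 240 245
```

```text
u 217.4897197730864 lat(left+) mm -0.15113783771604333 yawerr -0.2224865262784066 F along/left/up 0.1792739036749549 -0.8073745499373773 -0.9148136521411065 T [-0.0543 -0.0257  0.0261]
[[1, [0.02, 0.73, -0.03], -0.004], [1, [0.0, 0.5, 0.0], 0.0], [1, [0.0, 0.5, 0.0], 0.0], [1, [0.0, 0.5, 0.0], 0.0], [1, [0.0, 0.5, 0.0], 0.0]]
end [0.6506 0.2147 0.189 ] 95.90750016269136
```

Call:
move_arm(
  targets=[
    [1,[0.02,0.6,0],0],
    [1,[0,0.6,0],0],
    [1,[0,0.6,0],0],
    [1,[0,0.5,0],0],
    [1,[0,0.5,0],0],
    [1,[0,0,0],0],
  ],
)

```text
clock: 13.9
eef_pos: [0.651, 0.2146, 0.1886]
eef_rot: [180.0, 0.0, 95.7]
force: [-0.4, 0.3, -0.9]
grip_width: 0.106
```

Call:
move_arm(
  targets=[
    [1,[0,0.2,0],0],
    [1,[0,0.2,0],0],
    [1,[0,0.1,0],0],
    [1,[0,0,0],0],
  ],
)

```text
clock: 14.3
eef_pos: [0.6554, 0.2152, 0.1889]
eef_rot: [180.0, -0.0, 95.7]
force: [-0.4, -0.2, -1.9]
grip_width: 0.103
```

Call:
move_arm(
  targets=[
    [1,[0,0.1,0],0],
    [1,[0,0.05,0],0],
    [1,[0,0,0],0],
  ],
)

```text
clock: 14.6
eef_pos: [0.6569, 0.2154, 0.1888]
eef_rot: [180.0, -0.0, 95.7]
force: [0.5, -0.2, -1.2]
grip_width: 0.105
```

Call:
move_arm(
  targets=[
    [1,[0,0.1,0],0],
    [1,[0,0.05,0],0],
    [1,[0,0,0],0],
  ],
)

```text
clock: 14.9
eef_pos: [0.6584, 0.2155, 0.1888]
eef_rot: [180.0, 0.0, 95.7]
force: [0.2, -0.0, -1.6]
grip_width: 0.106
```

Call:
move_arm(
  targets=[
    [1,[0,0.05,0],0],
    [1,[0,0.05,0],0],
    [1,[0,0,0],0],
  ],
)

```text
clock: 15.2
eef_pos: [0.6594, 0.2156, 0.1888]
eef_rot: [180.0, 0.0, 95.7]
force: [0.2, 0.5, -0.7]
grip_width: 0.102
```

Call:
move_arm(
  targets=[
    [1,[0,0.05,0],0],
    [1,[0,0.05,0],0],
    [1,[0,0,0],0],
  ],
)

```text
clock: 15.5
eef_pos: [0.6599, 0.2157, 0.1888]
eef_rot: [-180.0, 0.0, 95.7]
force: [-1.5, -0.0, 0.4]
grip_width: 0.103
```

Call:
move_arm(
  targets=[
    [1,[0,0.05,0],0],
    [1,[0,0,0],0],
  ],
)

```text
clock: 15.7
eef_pos: [0.6601, 0.2157, 0.1887]
eef_rot: [-179.9, 0.0, 95.7]
force: [-4.4, -0.2, 0.5]
grip_width: 0.104
```

```bash
python3 look.py a4
```

```text
15.7 [0.6601 0.2157 0.1887] [-179.9067    0.0055   95.6805] [-4.3851 -0.1663  0.4718] [-0.1744  0.7234 -0.0361]
scene ring px [425.899  180.7889] crop origin (400, 143) in crop [210.6923 305.8109]
top ring px [166.2698 149.6463] crop origin (141, 112) in crop [605.6582 304.6707]
```

View pics/a4.png

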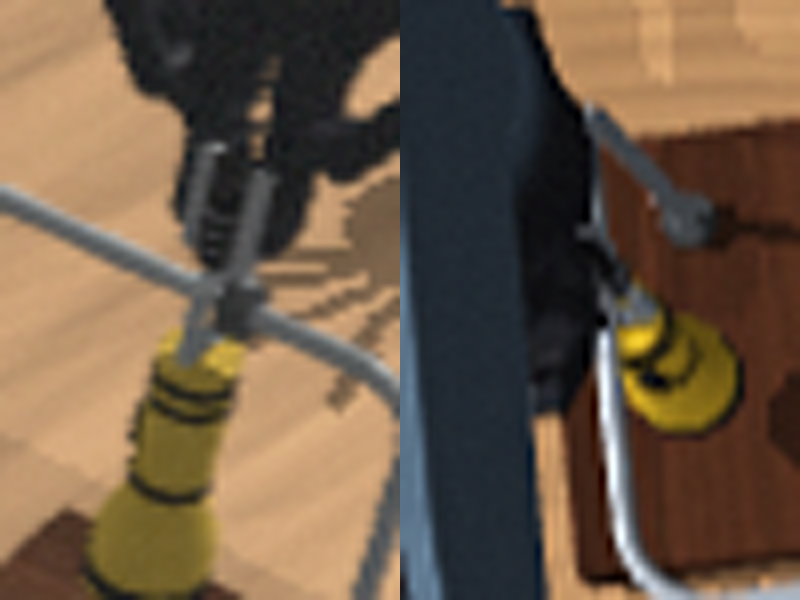

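Call:
move_arm(
  targets=[
    [1,[0,-0.05,0.1],0],
    [1,[0,0,0.1],0],
    [1,[0,0,0.05],0],
    [1,[0,0,0],0],
  ],
)

```text
clock: 16.2
eef_pos: [0.66, 0.2158, 0.1861]
eef_rot: [-180.0, -0.0, 95.7]
force: [-4.7, -0.5, 0.8]
grip_width: 0.101
```

Call:
move_arm(
  targets=[
    [1,[0,0,0.05],0],
    [1,[0,0,0],0],
  ],
)

```text
clock: 16.4
eef_pos: [0.66, 0.2157, 0.1857]
eef_rot: [-180.0, -0.0, 95.7]
force: [-4.5, 0.2, 1.1]
grip_width: 0.103
```

Call:
move_arm(
  targets=[
    [1,[0,0,0.05],0],
    [1,[0,0,0],0],
  ],
)

```text
clock: 16.6
eef_pos: [0.66, 0.2157, 0.1853]
eef_rot: [-180.0, 0.0, 95.7]
force: [-5.1, -0.0, 1.7]
grip_width: 0.106
```

Call:
move_arm(
  targets=[
    [1,[0,-0.05,0],0],
    [1,[0,0,0],0],
  ],
)

```text
clock: 16.8
eef_pos: [0.6599, 0.2157, 0.1853]
eef_rot: [180.0, -0.0, 95.7]
force: [-4.1, 0.1, 0.4]
grip_width: 0.104
```

Call:
move_arm(
  targets=[
    [1,[0,0,0.05],0],
    [1,[0,0,0],0],
  ],
)

```text
clock: 17.0
eef_pos: [0.6599, 0.2156, 0.1848]
eef_rot: [180.0, 0.0, 95.7]
force: [-3.3, -0.3, -0.1]
grip_width: 0.1
```

Call:
move_arm(
  targets=[
    [1,[0,0,0.05],0],
    [1,[0,0,0],0],
  ],
)

```text
clock: 17.2
eef_pos: [0.66, 0.2156, 0.1845]
eef_rot: [180.0, -0.0, 95.7]
force: [-3.6, -1.0, 1.3]
grip_width: 0.105
```

Call:
move_arm(
  targets=[
    [1,[0,-0.05,0.05],0],
    [1,[0,0,0],0],
  ],
)

```text
clock: 17.4
eef_pos: [0.6599, 0.2156, 0.1844]
eef_rot: [179.9, -0.0, 95.7]
force: [-2.6, -0.4, 3.8]
grip_width: 0.108
```

Call:
move_arm(
  targets=[
    [1,[0,0,0.05],0],
    [1,[0,0,0],0],
  ],
)

```text
clock: 17.6
eef_pos: [0.6599, 0.2156, 0.1843]
eef_rot: [179.9, -0.0, 95.7]
force: [-3.0, -0.9, 5.2]
grip_width: 0.107
```

```bash
python3 look.py a5
```

```text
17.6 [0.6599 0.2156 0.1843] [179.8846  -0.0046  95.6696] [-2.9902 -0.8535  5.2473] [-0.05    0.5029 -0.0025]
scene ring px [425.4515 182.2351] crop origin (400, 144) in crop [207.1119 309.3806]
top ring px [166.7471 150.1374] crop origin (141, 112) in crop [609.4765 308.5993]
```

View pics/a5.png

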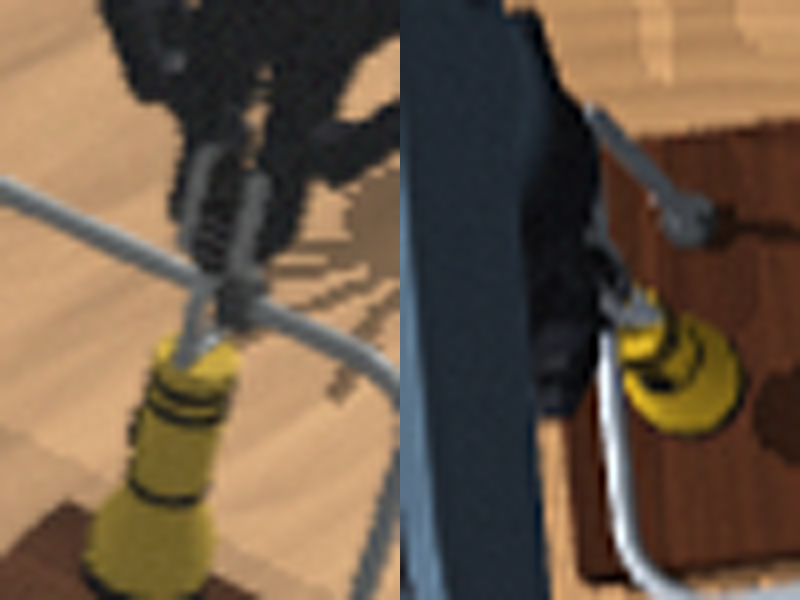

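Call:
move_arm(
  targets=[
    [0.88,[0,0,-0.05],0],
    [0.87,[0,0,0],0],
    [0.86,[0,0,0],0],
    [0.85,[0,0,0],0],
    [0.83,[0,0,0],0],
    [0.8,[0,0,0],0],
    [0.8,[0,0,0],0],
    [0.8,[0,0,0],0],
  ],
)

```text
clock: 18.5
eef_pos: [0.6593, 0.2156, 0.1838]
eef_rot: [180.0, -0.0, 95.7]
force: [-0.5, -0.2, 0.3]
grip_width: 0.2
```

```bash
python3 look.py a6
```

```text
18.5 [0.6593 0.2156 0.1838] [179.9966  -0.0004  95.6745] [-0.5298 -0.2286  0.2934] [-0.0603  0.0124  0.0219]
scene ring px [425.2106 182.2824] crop origin (400, 144) in crop [205.185 309.759]
top ring px [166.7995 150.3978] crop origin (141, 112) in crop [609.8958 310.6826]
```

View pics/a6.png

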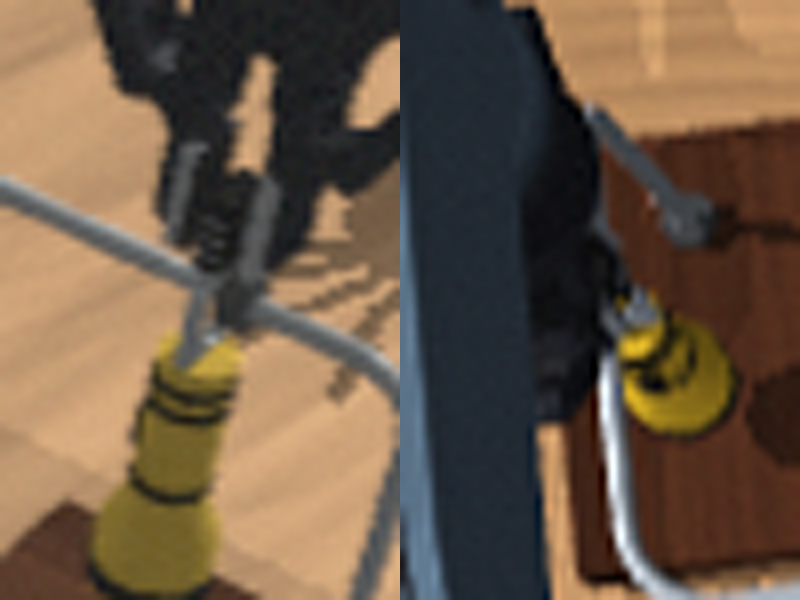

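Call:
move_arm(
  targets=[
    [0.7,[0,0,0],0],
    [0.6,[0,0,0],0],
    [0.6,[0,0,0],0],
    [0.6,[0,0,-0.5],0],
    [0.6,[0,0,-1],0],
    [0.6,[0,0,-2],0],
    [0.6,[0,0,-3],0],
    [0.6,[0,0,-3],0],
  ],
)

```text
clock: 19.4
eef_pos: [0.6592, 0.2156, 0.2805]
eef_rot: [180.0, -0.0, 95.7]
force: [0.9, -0.0, 0.3]
grip_width: 0.398
```

Call:
move_arm(
  targets=[
    [0.6,[-2,-2,-2],0],
    [0.6,[-3,-3,0],0],
    [0.6,[-3,-3,0],0],
    [0.6,[-3,-3,0],0],
    [0.6,[-2,-2,0],0],
    [0.6,[0,0,0],0],
    [0.6,[0,0,0],0],
    [0.6,[0,0,0],0],
  ],
)

```text
clock: 20.2
eef_pos: [0.5435, 0.0739, 0.2994]
eef_rot: [179.9, -0.0, 95.7]
force: [-0.1, -0.4, -0.3]
grip_width: 0.399
```

```bash
python3 - <<'E'
from h import *
from workcell import status,vision
print(status.get_obs()["eef_pos"],status.get_obs()["clock"])
im=np.zeros((600,800,3),np.uint8)
d=np.load("rail.npz");h=d["H"][-1];r=np.r_[d["xy"][-1]-.003*np.array([np.cos(h),np.sin(h)]),.1635]
for j,(n,C,x,y) in enumerate((("scene",S,400,144),("top",T,141,112))):
    f=cv2.cvtColor(vision.read_camera(n)["img"],cv2.COLOR_RGB2BGR)
    im[:,j*400:j*400+400]=cv2.resize(f[y:y+75,x:x+50],None,fx=8,fy=8,interpolation=cv2.INTER_CUBIC)
    for dz in(.046,0,-.0165,-.111): print(n,dz,((proj(C,r+[0,0,dz])-[x,y]+.5)*8+[j*400,0]).round())
cv2.imwrite("pics/a7.png",im)
E
```

```text
[0.5435 0.0739 0.2994] 20.2
scene 0.046 [242. 185.]
scene 0 [211. 310.]
scene -0.0165 [200. 353.]
scene -0.111 [142. 585.]
top 0.046 [571. 269.]
top 0 [609. 306.]
top -0.0165 [622. 318.]
top -0.111 [692. 384.]
```

View pics/a7.png

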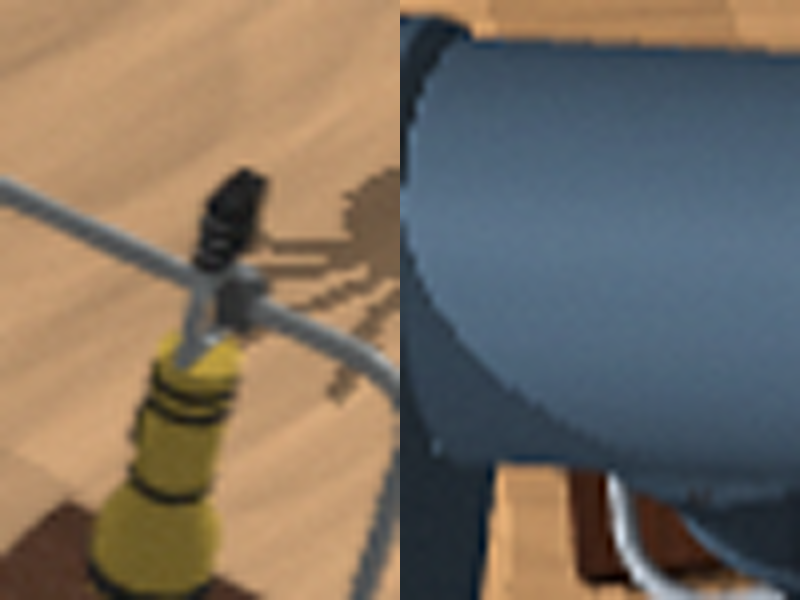

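```bash
python3 -c "
from workcell import robot;print(robot.job_done())"
```

```text
the job is handed in; nothing more can be done
None
```

The yellow torch from the tray is hanging by its ring on the rod, lens down, with the ring against the stop collar. The job is handed in; it reports no verdict.

- **Slide:** I gripped the torch by its black grip, put the ring over the open end and slid it round both bends. A side-to-side feel of about ±2 mm on the front straight met no contact. Force readings on the way were only noise, about 2 N or less.
- **Seating:** the ring met the collar at about 4 to 5 N. I eased off, lowered it onto the rod (about 5 N) and let go. The highest forces read were about 5 N, against the 15 N limit, but I only read them at the end of each short move.
- **Last checks:** the final scene picture, after backing away, shows the torch upright and against the collar. It lies within about 9 zoomed pixels (roughly 1 to 3 mm) of where a torch at home should appear, and looks the same as just after release. The arm hid the torch in the last top view, so that check rests on one camera.
- **One reading corrected:** I first took an apparent lean at the collar for tilt. The projected position of an upright torch showed it was mostly perspective.
- **Not checked:** I did not re-photograph the bowl, pen, keys and case. The lift was straight up, and no contact with them was felt.

The robot's clock read about 20 s of the 72 s allowed.

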